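# Shut the photometer and start the reading touch-free

### The job

Push the open blue lid of the photometer fully shut with the fingertips, and only then start the reading: point down at the touch-free sensor with the blue window, holding the fingertips two or three centimetres above the middle of it for two seconds without touching it. Then draw the hand well clear of it. Pinch and lift nothing, do not raise the lid further, keep the fingertips away from the amber and green sensors and do not disturb the beaker or the pipette.

Things in the scene. Friction and masses are not known exactly. Their poses are not given: they have to be found in the camera images.
- photometer: white photometer fixed to the bench. Origin on the bench under the centre of its open chamber, a box 130 x 130 mm, 90 mm high, that the lid covers. A console 200 (x) by 110 mm (y), 80 mm high, with a screen, adjoins on the -y side (y -66 to -176 mm). x points from the shut lid's free edge to its hinge, z up; yaw within 0.3 rad.
- lid (a joint): angle of the blue lid, rad: 0 fully shut (level), positive raised; starts between 0.5 and 0.9. Lid 136 mm from hinge to free edge, 130 mm wide, 8 mm thick; hinge on the side away from the robot, free edge towards it. Hinge friction holds it at any angle; pressing its upper face downwards (2 to 4 N near the free edge) swings it down to a stop at 0.
- lid_hinge (a point): middle of the lid's hinge line, 68 mm along +x from the photometer's origin and 90 mm above the bench, level with the lid's underside when shut; the hinge line runs along the photometer's y axis
- lid_edge (a point): middle of the lid's free edge, on its upper face (98 mm above the bench when the lid is shut); moves with the lid
- blue_sensor: the start sensor. touch-free switch: a loose white plastic puck, 68 mm across at the foot and 28 mm high (0.25 kg, standing on the bench), with a round blue window 49 mm across on its top and a small black dot in the middle. Origin at the centre of its underside, z up. The three pucks stand in any order to the left of the photometer, centres at least 100 mm apart.
- blue_sensor_window (a point): centre of the blue window on top of that puck, 29 mm above the bench; its z axis points up
- amber_sensor: not to be used. touch-free switch: a loose white plastic puck, 68 mm across at the foot and 28 mm high (0.25 kg, standing on the bench), with a round amber window 49 mm across on its top and a small black dot in the middle. Origin at the centre of its underside, z up. The three pucks stand in any order to the left of the photometer, centres at least 100 mm apart.
- amber_sensor_window (a point): centre of the amber window on top of that puck, 29 mm above the bench; its z axis points up
- green_sensor: not to be used. touch-free switch: a loose white plastic puck, 68 mm across at the foot and 28 mm high (0.25 kg, standing on the bench), with a round green window 49 mm across on its top and a small black dot in the middle. Origin at the centre of its underside, z up. The three pucks stand in any order to the left of the photometer, centres at least 100 mm apart.
- green_sensor_window (a point): centre of the green window on top of that puck, 29 mm above the bench; its z axis points up
- beaker: small loose empty glass beaker, 60 mm across the rim and 75 mm high, standing beyond the sensors on the left; origin at the centre of its underside
- pipette: loose white and blue micropipette lying on the bench between the robot and the sensors, 260 mm long (130 mm either side of its origin), 42 mm wide and 26 mm high; origin on its underside, x axis along it towards the thin tip
Mind the look-alikes: they are no part of the job. What is shaped like the blue_sensor but pink or red is not meant.

How it is judged:
On the way, in this order (a step that is already met when the one before it is completed fails the run):
1. the lid is fully shut (below 0.04 rad) (value of joint lid below 0.04 rad), for 0.2 s.
2. the tool point dwells 1.5 s over the blue window: within 25 mm of its centre sideways and 15 to 75 mm above it (horizontal distance between the grasp point and blue_sensor_window below 0.025 m and z of the grasp point in the frame of blue_sensor_window between 0.015 and 0.075 m), for 1.5 s.
At the end, for the whole second after the job is handed in: The lid is shut (below 0.04 rad) and still, the tool point is more than 100 mm from the blue window, the three sensors stand upright within 10 mm and the beaker and pipette within 15 mm of where they were, the beaker upright (value of joint lid below 0.04 rad and velocity of joint lid between -0.05 and 0.05 rad/s and distance between the grasp point and blue_sensor_window above 0.1 m and distance of each of blue_sensor, amber_sensor, green_sensor from where it was at the start of the episode below 0.01 m and angle between each of blue_sensor, amber_sensor, green_sensor, beaker's own z axis and vertical below 0.1 rad and distance of each of beaker, pipette from where it was at the start of the episode below 0.015 m); the robot touches nothing.
It fails at once if a sensor is touched (over 0.5 N) (contact force between any of the fingers, the arm and blue_sensor above 0.5 N or contact force between any of the fingers, the arm and amber_sensor above 0.5 N or contact force between any of the fingers, the arm and green_sensor above 0.5 N).
It fails at once if a sensor, the beaker or the pipette is shifted or lifted more than 15 mm (distance of any of blue_sensor, amber_sensor, green_sensor, beaker, pipette from where it was at the start of the episode above 0.015 m).
It fails at once if the lid is raised beyond 1.1 rad (value of joint lid above 1.1 rad).
It fails at once if the tool point comes within 35 mm sideways of the amber or green window, less than 90 mm above it ((horizontal distance between the grasp point and amber_sensor_window below 0.035 m and z of the grasp point in the frame of amber_sensor_window between -0.05 and 0.09 m) or (horizontal distance between the grasp point and green_sensor_window below 0.035 m and z of the grasp point in the frame of green_sensor_window between -0.05 and 0.09 m)).
It fails at once if the blue sensor is pointed at (within 25 mm sideways, less than 75 mm above) while the lid is open (horizontal distance between the grasp point and blue_sensor_window below 0.025 m and z of the grasp point in the frame of blue_sensor_window between -0.05 and 0.075 m and value of joint lid above 0.1 rad).
It also fails if it takes over 48 s, if anything falls off the work surface, if the arm or the gripper's body presses on something with over 40 N, if the wrist force passes 120 N, or if a joint passes its speed limit or range.

### The arm

A 6-joint arm with a two-finger parallel gripper is mounted at the origin on the work surface. World frame = base frame: x ahead of the robot, y to its left, z up, the work surface at z = 0. Lengths are in m, angles in rad, forces in N, time in s.
With the tool pointing down it reaches from about 0.275 to 1 m from the base axis. Payload 8.4 kg.
Tool frame: the origin (TCP) lies between the finger pads, 19 mm behind the fingertips; this is the grasp point; z points along the fingers, y is the line along which they close (so a half turn about z gives the same grasp; the last joint's range is limited). The gripper opens to 85 mm and grips with 20 to 120 N. Pads are 22 mm wide; open, the fingers measure 114 mm over their backs; the gripper's body (76 mm by 85 mm) begins 54 mm behind the grasp point. The pads swing forward as they close: fully open they stand 13 mm farther back than shut.
Start: joints at [1.246, 0.353, 1.633, -0, 1.155, -0.002], TCP at [0.198, 0.593, 0.25] pointing down, gripper open.
Joint ranges: [-2.63, 2.63], [-0.92, 2.1], [0.06, 2.66], [-1.3, 4.44], [0, 2.69], [-3.02, 3.02]. Speed limits (rad/s): [2.22, 2.22, 2.79, 3.14, 3.14, 3.14].

### API

Orientations are given as a unit quaternion [x, y, z, w].
In Python, from workcell import bot, hand, kinematics, get_obs, vision, hand_in gives the robot as it stands. The module is installed in compiled form; this text tells all that it offers. Calls block until the motion is done:
- bot.reach(position, orientation): joint-space move of the TCP to a pose.
- bot.servo_line(position, ori=None, velocity=0.15): straight line of the TCP; ori=None keeps the orientation; velocity is the mean speed in m/s.
- bot.goto_joints(angles): joint-space move.
- hand.move_gripper(opening, strength=None): finger opening in m; strength is the grip in N (None keeps the last); returns when the fingers have stopped.
- bot.dwell(seconds).
- kinematics.solve_ik(position, orientation): joint angles nearest the present ones, or None.
- get_obs(): the state.
- vision.read_camera(name): name is "scene" or "top" or "wrist"; returns a dict with "frame" (480x640x3 uint8, red, green, blue), "intrinsics" (3x3 intrinsics, pixels), "view" (4x4, takes a point from world to camera coordinates). Camera axes: x right, y down, z forward; pixel columns grow to the right and rows downward; lengths in m; the calibration is good to about 2 mm. A picture is of the moment at which its call begins. There is no depth.
A pose or a line that the arm cannot do raises bot.IKError and nothing moves.
- hand_in(): hands the job in; it is judged then, once.
The state is a dict: "time_s": time; "joint_pos": joint angles; "joint_vel": joint speeds; "joint_efforts": joint torques, N m; "position": TCP position; "orientation": TCP orientation; "wrist_force": force on the tool from outside, world axes, zero at the start; "ft_torque": the same for the moment, N m; "gripper_width": finger opening in m; "grip_force": force on a finger pad.
Only numpy, scipy, OpenCV 4.12 (cv2) and the standard library are available. Lean on these libraries where they do the work, as an engineer would, in place of code of your own. Each camera call takes 0.05 s, during which the arm holds its last target. There are 200 camera calls.

## Working session

There is one attempt and no reset: what is moved stays moved. The work goes in short steps, each a Python script; the robot and the scene stay as the last script left them, time stands still between calls to the robot, and variables do not carry over. Pictures are saved under pics/ and viewed, at most 10 in all, crops included, and the job is handed in when it is done.

```bash
mkdir -p pics; python3 - <<'E'
from workcell import bot,hand,get_obs,vision
import cv2,numpy as np
for n in ("scene","top"):
    r=vision.read_camera(n); cv2.imwrite(f"pics/{n}0.png",r["frame"][:,:,::-1]); np.savez(f"{n}0.npz",**r)
    print(n,r["intrinsics"].tolist(),np.round(r["view"],4).tolist())
o=get_obs();print(o["time_s"],o["orientation"],o["wrist_force"],o["gripper_width"])
E
```

```text
scene [[447.4740934505043, 0.0, 320.5138100988989], [0.0, 447.4740934505043, 243.3407079100896], [0.0, 0.0, 1.0]] [[0.1923, 0.9813, -0.0029, -0.2095], [0.8138, -0.1611, -0.5584, -0.3102], [-0.5485, 0.105, -0.8296, 1.0515], [0.0, 0.0, 0.0, 1.0]]
top [[438.9140501112984, 0.0, 311.8616675293994], [0.0, 438.9140501112984, 237.6670478909101], [0.0, 0.0, 1.0]] [[-0.0178, -0.9998, -0.0093, 0.1337], [-0.9865, 0.0191, -0.1627, 0.4892], [0.1628, 0.0063, -0.9866, 0.7283], [0.0, 0.0, 0.0, 1.0]]
0.1 [ 1.60703815e-01  9.87002467e-01 -6.33733977e-04 -1.06813970e-04] [ 1.0487592  -0.52796824 -0.21713963] 0.08534851975879428
```

View pics/scene0.png

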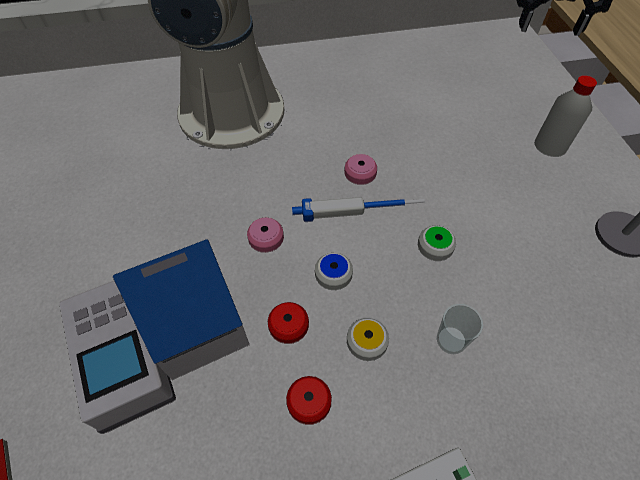

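View pics/top0.png

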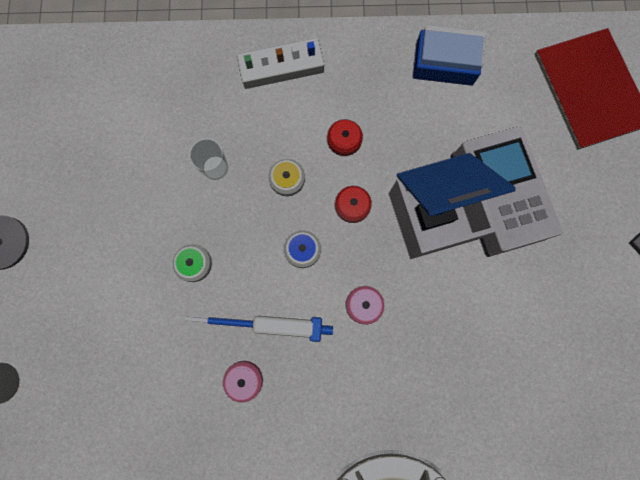

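The scene view shows the photometer at about (150,320) with its lid raised, and the pipette at (350,208). The pucks are:
- Blue window: scene (334,266), top (302,248).
- Amber: scene (368,337), top (286,176).
- Green: scene (438,240), top (190,262).
- Look-alikes: all-pink, top (365,305) and (242,382); all-red, top (353,204) and (345,137).

Only the puck at top (302,248) is white with a blue window, so it is the one meant. I'll confirm this in a crop and extract the corners.

```bash
python3 - <<'E'
import cv2,numpy as np
T=np.load("top0.npz");S=np.load("scene0.npz")
def world(D,u,v,z):
    K,V=D["intrinsics"],D["view"];R,t=V[:3,:3],V[:3,3]
    d=R.T@np.linalg.solve(K,[u,v,1]);c=-R.T@t
    return c+d*(z-c[2])/d[2]
def cen(D,lo,hi,box):
    h=cv2.cvtColor(D["frame"],cv2.COLOR_RGB2HSV);m=cv2.inRange(h,lo,hi)
    x0,y0,x1,y1=box;M=np.zeros_like(m);M[y0:y1,x0:x1]=m[y0:y1,x0:x1]
    c=max(cv2.findContours(M,0,2)[0],key=cv2.contourArea);return c
for n,lo,hi,bt,bs in (("blue",(105,120,60),(130,255,255),(280,225,325,272),(312,245,356,290)),("amber",(15,120,60),(35,255,255),(265,155,310,200),(345,315,392,360)),("green",(45,120,60),(80,255,255),(170,240,215,285),(415,220,460,262))):
    for D,b in((T,bt),(S,bs)):
        (u,v),_,_=cv2.fitEllipse(cv2.convexHull(cen(D,lo,hi,b)));print(n,round(u,1),round(v,1),world(D,u,v,.029).round(4))
for D,b in((T,(380,140,530,225)),(S,(100,230,260,370))):
    c=cv2.convexHull(cen(D,(100,120,30),(130,255,255),b))
    print(cv2.approxPolyDP(c,4,True)[:,0].tolist())
a=cv2.resize(T["frame"][120:280,270:570],None,fx=2.6,fy=2.6,interpolation=2)[:290*2,:,::-1]
cv2.imwrite("pics/topcrop.png",a)
b=cv2.resize(S["frame"][225:440,50:370],None,fx=2.5,fy=2.5,interpolation=2)[:,:,::-1]
cv2.imwrite("pics/scenecrop.png",b)
E
```

```text
blue 301.7 247.6 [0.476 0.143 0.029]
blue 333.6 265.3 [0.4765 0.1434 0.029 ]
amber 285.8 174.5 [0.6111 0.1701 0.029 ]
amber 368.2 334.2 [0.6119 0.1707 0.029 ]
green 189.1 262.0 [0.4541 0.3424 0.029 ]
green 438.3 236.8 [0.4544 0.343  0.029 ]
[[529, 169], [514, 190], [429, 215], [397, 175], [516, 142]]
[[207, 240], [241, 325], [155, 363], [113, 275]]
```

View pics/topcrop.png

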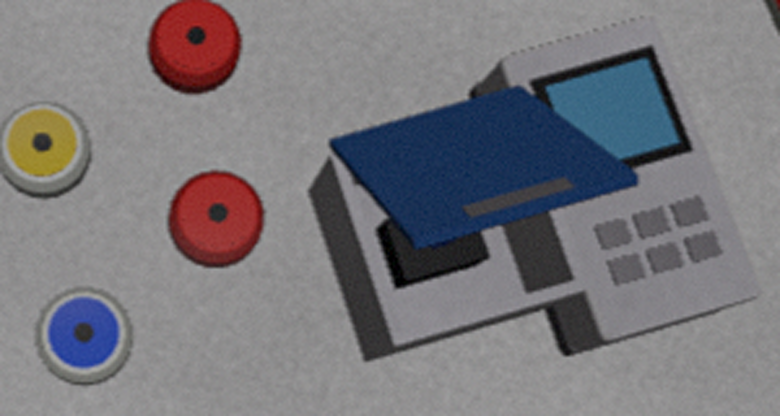

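View pics/scenecrop.png

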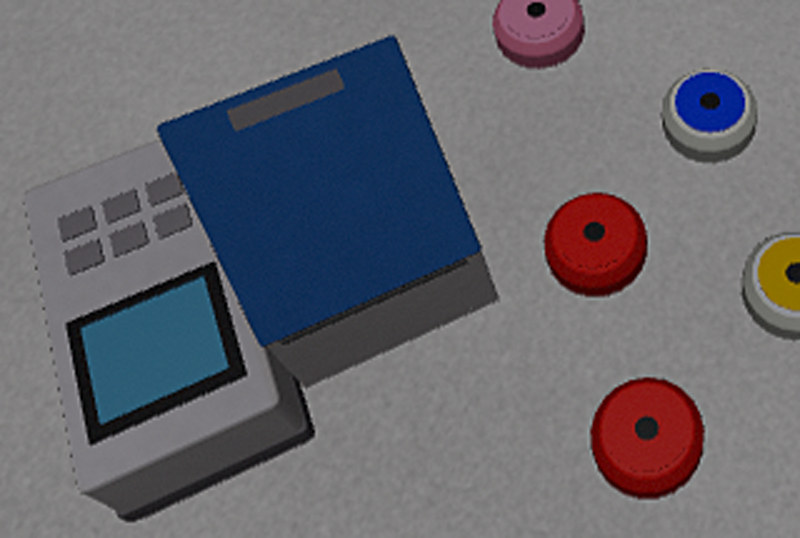

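The crop confirms it: the blue window sits on a white puck at top crop (84,332), while the red and pink ones are entirely coloured. Next I fit the photometer pose and lid angle from the corners.

```bash
python3 - <<'E'
import numpy as np
from scipy.optimize import least_squares
T=np.load("top0.npz");S=np.load("scene0.npz")
def lid(s,y,a,h=.008): return np.array([.068-s*np.cos(a)+h*np.sin(a),y,.09+s*np.sin(a)+h*np.cos(a)])
def proj(D,P):
    V=D["view"];c=D["intrinsics"]@(V[:3,:3]@P+V[:3,3]);return c[:2]/c[2]
def res(p):
    x,y,w,a=p;R=np.array([[np.cos(w),-np.sin(w),0],[np.sin(w),np.cos(w),0],[0,0,1]])
    W=lambda q:R@q+[x,y,0]
    L=[lid(0,.065,a),lid(0,-.065,a),lid(.136,-.065,a),lid(.136,.065,a)]
    o=[]
    for D,px in((T,[(396.9,174.6),(470,153.5),(515,190.4),(429.6,215)]),(S,[(241,325),(155,363),(113.6,275.4),(207.5,240)])):
        o+=[proj(D,W(q))-u for q,u in zip(L,px)]
    o+=[proj(T,W(np.array([-.065,.065,0])))-(410.8,258.8)]
    return np.concatenate(o)
r=least_squares(res,[.55,-.12,0.2,.7],loss="soft_l1");print(r.x.round(4),r.fun.round(1) if False else res(r.x).round(1))
x,y,w,a=r.x;e=lid(.136,0,a);print("edge",x+np.cos(w)*e[0],y+np.sin(w)*e[0],e[2])
E
```

```text
[ 0.534  -0.099   0.2637  0.7887] [-1.2 -1.3 -0.2 -1.2  0.9 -0.3 -0.7  0.1  1.2 -0.3 -1.6  0.6 -2.  -1.1
 -0.4 -2.  -1.1  0.8]
edge 0.5125643969246267 -0.10482140814518914 0.19212499365474706
```

```bash
cat > h.py <<'E'
import numpy as np
from workcell import bot,hand,get_obs,vision,hand_in
X,Y,W=.534,-.099,.2637
phi=np.pi/2+W/2; Q=[np.cos(phi),np.sin(phi),0,0]   # down, tool y along photometer y
def tcp(a,s=.12,over=0.):
    x=.068-s*np.cos(a)+.008*np.sin(a)+.011*np.sin(min(2*a,np.pi/2)); z=.09+s*np.sin(a)+.008*np.cos(a)+.019-over
    return [X+x*np.cos(W),Y+x*np.sin(W),z]
def st(l=""):
    o=get_obs();print(l,round(o["time_s"],2),o["position"].round(4),np.round(o["wrist_force"],1))
E
python3 - <<'E'
from h import *
hand.move_gripper(0.0); st("closed")
p=tcp(.8); bot.reach([p[0],p[1],.30],Q); st("above")
bot.servo_line([p[0],p[1],p[2]+.012],velocity=.12); st("pre")
for a in np.arange(.72,.2,-.12):
    bot.servo_line(tcp(a),velocity=.06); st(f"a={a:.2f}")
r=vision.read_camera("scene");import cv2;cv2.imwrite("pics/push.png",r["frame"][:,:,::-1])
E
```

```text
closed 0.87 [0.1983 0.5927 0.25  ] [-0.2 -0.6 -0.7]
above 3.58 [ 0.5352 -0.0982  0.2999] [-0.8 -0.3  0.4]
pre 4.46 [ 0.5356 -0.0987  0.2133] [-0.3  0.5 -0.5]
a=0.72 4.94 [ 0.5278 -0.1006  0.1938] [-0.1  0.2 -0.6]
a=0.60 5.34 [ 0.5177 -0.1033  0.183 ] [-0.5  0.2  0.7]
a=0.48 5.74 [ 0.5086 -0.1057  0.1711] [0.1 0.7 0.3]
a=0.36 6.15 [ 0.5004 -0.1079  0.1584] [ 0.2 -0.1  1.1]
a=0.24 6.56 [ 0.4933 -0.1098  0.1449] [-0.4  0.3 -0. ]
```

View pics/push.png

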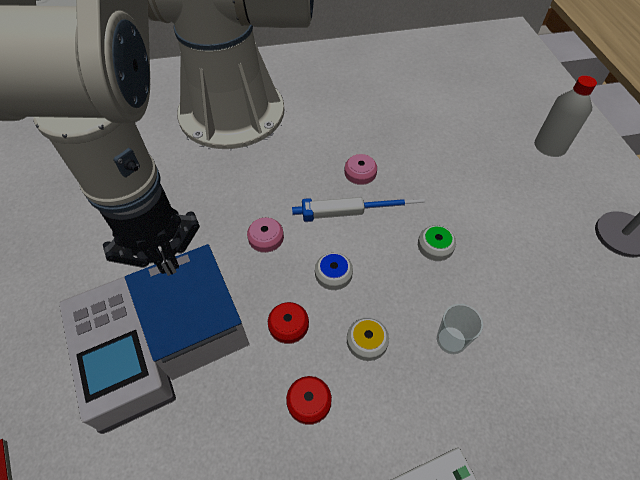

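The picture shows the fingertips at (165,268) on the lid near its free edge, and the lid swung most of the way down. I'll press it to the stop.

```bash
python3 - <<'E'
from h import *
import cv2
for a in (.12,.05,0): bot.servo_line(tcp(a),velocity=.05); st(a)
for k in range(1,9):
    bot.servo_line(tcp(0,over=.0015*k),velocity=.02); st(k)
    if get_obs()["wrist_force"][2]>15: break
bot.dwell(.4); st("held")
p=tcp(0); bot.servo_line([p[0],p[1],.25],velocity=.15); st("up")
r=vision.read_camera("scene");np.savez("scene1.npz",**r)
a=cv2.resize(r["frame"][215:440,50:370],None,fx=2.5,fy=2.5,interpolation=2)[:,:,::-1];cv2.imwrite("pics/shut.png",a)
E
```

```text
0.12 7.07 [ 0.4877 -0.1114  0.1309] [-0.6 -0.5 -0.4]
0.05 7.39 [ 0.485  -0.1121  0.1226] [ 0.5  1.  -0.2]
0 7.67 [ 0.4845 -0.1127  0.1172] [ 2.2 -0.3  3.5]
1 7.92 [ 0.4846 -0.1128  0.1169] [-3.4  1.  20.1]
held 8.32 [ 0.4846 -0.1128  0.1169] [-3.8  0.8 19.6]
up 9.37 [ 0.4832 -0.1124  0.249 ] [-0.1  0.6 -0.1]
```

View pics/shut.png

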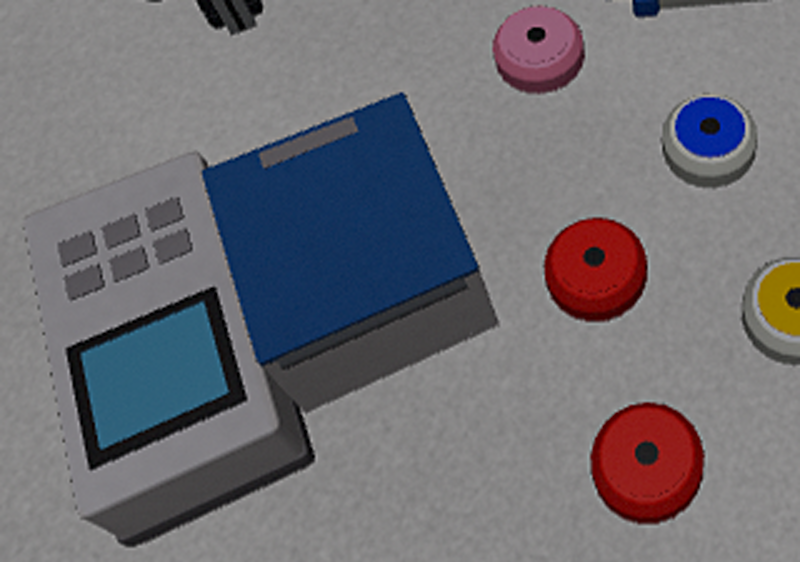

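The lid is level: its free edge runs from (205,170) to (404,93) in the crop, and it met a hard 20 N stop at exactly shut height. I'll check the angle numerically, then do the dwell over the blue window.

```bash
python3 - <<'E'
from h import *
D=np.load("scene1.npz");V=D["view"]
def px(a,y):
    x=.068-.136*np.cos(a)+.008*np.sin(a);z=.09+.136*np.sin(a)+.008*np.cos(a)
    c=D["intrinsics"]@(V[:3,:3]@[X+x*np.cos(W)-y*np.sin(W),Y+x*np.sin(W)+y*np.cos(W),z]+V[:3,3]);return c[:2]/c[2]
for a in(0,.04,.08):print(a,px(a,-.065).round(1),px(a,.065).round(1),"seen (132,283) (211.6,252.2)")
B=[.476,.143]
bot.reach(B+[.2],Q);st("over")
bot.servo_line(B+[.073],velocity=.12);st("low")
bot.dwell(1.0)
import cv2;cv2.imwrite("pics/dwell.png",vision.read_camera("scene")["frame"][:,:,::-1][200:440,60:480])
bot.dwell(1.1);st("done")
bot.servo_line(B+[.27],velocity=.15);st("clear")
cv2.imwrite("pics/end.png",vision.read_camera("scene")["frame"][:,:,::-1])
E
```

```text
0 [129.4 281.8] [210.7 250.3] seen (132,283) (211.6,252.2)
0.04 [128.2 280.3] [210.1 248.6] seen (132,283) (211.6,252.2)
0.08 [127.  278.9] [209.5 247.1] seen (132,283) (211.6,252.2)
over 10.43 [0.4762 0.1424 0.2   ] [-1.3 -0.6  0.7]
low 11.64 [0.4765 0.1431 0.0736] [-0.1 -0.3  0.5]
done 13.79 [0.476 0.143 0.073] [-0.2  0.7 -0.1]
clear 15.26 [0.4755 0.1429 0.2692] [-0.8 -0.3 -0.8]
```

View pics/dwell.png

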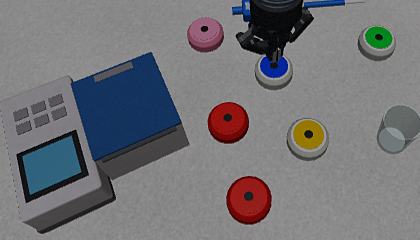

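View pics/end.png

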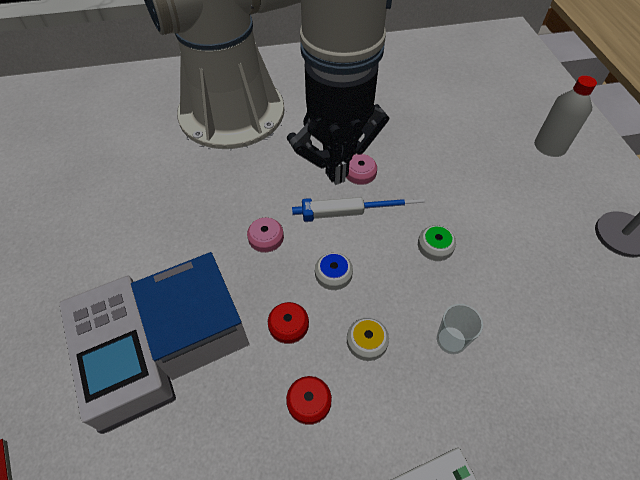

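The dwell picture shows the fingertips over the blue window at (273,62) without touching it. In the end picture the lid is shut, and the blue puck (334,266), the other pucks, the beaker and the pipette are where they started. The hand is 240 mm above the window.

```bash
python3 -c "
from workcell import hand_in; print(hand_in())"
```

```text
the job is handed in; nothing more can be done
None
```

I pushed the lid shut, then held the fingertips about 25 mm above the blue window for just over 2 s without touching it, drew the hand 240 mm clear and handed the job in at about 15 s; no verdict came back.

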